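# Space the tube carriers on the loader deck

## Task

The tube carriers on the loader deck have crept out of place. Take the wedge-footed spacer from its stand and set equal gaps, each one spacer wide: push it right down at mid-length between the fixed carrier and the middle carrier, with its upright face towards the fixed carrier, then lift it, step it over and push it right down between the middle carrier and the end carrier the same way round. Leave it standing there in the second gap and let go.

Things in the scene. Friction and masses are not known exactly. Their poses are not given: they have to be found in the camera images.
- spacer: Aluminium block 70 (x) x 40 (y) x 66 mm, 0.3 kg, with ears (100 long, z 66-76) and black grip block 40 x 30 mm (z 76-130) on top: grip there. Origin: underside centre. Face y=-20 upright; on +y the foot slopes: y -20..-8 at z 0, full at z 36. Hangs upright by its ears on a 72 mm stand, z 6 mm; lift 80. +y to robot's left within 20 deg, as deck's. The block with square foot, no ears, is another.
- deck: Fixed aluminium loader deck, 190 (x) x 320 (y) mm, turned up to 15 deg. Origin: underside centre on the table, z up; the row of three carriers runs along its y, to the robot's left. Floor 12 mm above the table; low rails at x = -89 and 89 rise to 26 mm. The first carrier, like the others, is fixed to it at the right end: centre y = -130, gap face y = -108 mm.
- middle_carrier: Second of three like orange carriers, 150 (x) x 44 (y) x 60 mm high, upper edges bevelled 6 mm, capped tubes on the midline up to 76 mm. Slides only along deck y (2 N friction), stays where left. Origin: underside centre, on deck floor; axes as deck's. Starts 16-22 mm from the fixed carrier; the spacer's slope drives it away when pressed straight down beside the fixed carrier's face.
- end_carrier: Third carrier (robot's left end), same shape, origin, axes and sliding as the middle one. Once the first gap is set it stands 10-26 mm from the middle carrier, and the spacer's slope drives it away in the same manner, pressed straight down beside the middle carrier's face.
There are look-alikes about, which are no part of the job. What is shaped like the spacer but purple is not meant.

How it is judged:
By the outcome, as a careful person would: the job done as asked, in the order asked, and still so for the second after the job is handed in, with the robot touching nothing.
It also fails if it takes over 46 s, if anything falls off the work surface, if the arm or the gripper's body presses on something with over 40 N, if the wrist force passes 120 N, or if a joint passes its speed limit or range.

## Robot

A 6-joint arm with a two-finger parallel gripper is mounted at the origin on the work surface. World frame = base frame: x ahead of the robot, y to its left, z up, the work surface at z = 0. Lengths are in m, angles in rad, forces in N, time in s.
With the tool pointing down it reaches from about 0.35 to 0.775 m from the base axis. Payload 5.5 kg.
Tool frame: the origin (TCP) lies between the finger pads; the fingertips stand 17 mm ahead of it and the grasp point (between the pads) lies 2 mm behind it (env.finger_overhang is the distance from the TCP to the fingertips, in m); z points along the fingers, y is the line along which they close (so a half turn about z gives the same grasp; the last joint's range is limited). The gripper opens to 85 mm and grips with 20 to 120 N. Pads are 22 mm wide; open, the fingers measure 114 mm over their backs; the gripper's body (76 mm by 85 mm) begins 54 mm behind the grasp point. The pads swing forward as they close: fully open they stand 13 mm farther back than shut.
Start: joints at [-1.432, 0.313, 0.046, 1.304, 0, 1.431], TCP at [0.158, -0.553, 0.248] pointing down, gripper open.
Joint ranges: [-2.76, 2.76], [-0.86, 1.69], [-1.03, 1.26], [-2.2, 2.34], [-1.47, 1.5], [-3.14, 3.14]. Speed limits (rad/s): [2.57, 2.57, 3.14, 3.14, 3.14, 3.14].

## Interface

Orientations are given as a unit quaternion [w, x, y, z].
In Python, from workcell import env gives the robot as it stands. The module is installed in compiled form; this text tells all that it offers.
- The arm moves only by the shell command python3 -m pendant 'ROWS' [FORCE]. ROWS is JSON, a list of rows, each a list of 5 numbers: the gripper's target within -1 to 1 (fully open at 1, half-way at 0, shut at -1), then the shift along the tool's x, y, z in m, then the turn about the tool's z in rad. A call has 1 to 8 rows; each row shifts and turns the commanded pose from where the row before left it, along the tool's axes as they then stand; what a row does not reach is not made up. A row lasts 1/8 s, in which the tool goes at most 62.5 mm and 10.7 degrees, less where a joint would pass 70% of its speed; a pose out of reach is approached as far as the arm can. A call with a gripper value outside its range is refused whole. The fingers move at their own pace and stop on an object; FORCE is the grip in N (left out, the last holds). Time passes only in rows, so rows that do not move let the fingers close. It gives the time, the measured TCP pose, the force, the opening and the grip force at its end, in the units of the state.
- env.get_state(): the state, without advancing time (a new reading comes with each control period).
- env.read_camera(name): name is "side" or "top"; returns the picture (400x640x3 uint8, red, green, blue); there is no depth.
- env.calibration(name): a dict with "K" (3x3 intrinsics, pixels), "T" (4x4, takes a point from camera to world coordinates). Camera axes: x right, y down, z forward; pixel columns grow to the right and rows downward; lengths in m; the calibration is good to about 2 mm. A picture is of the moment at which its call begins. calibration takes no time and is no camera call.
- env.hand_in(): hands the job in; it is judged then, once.
Trained networks look in the newest picture that a camera, given by its name, has taken for a name from the list of things; names that differ only in an ending like _2 or _b are one class to them, and where a whole thing is asked for, a point or a joint stands for the part that bears it (a point fixed in the world has none). Each returns a list of dicts, best first, with "score" (0 to 1); they miss things now and then, are a little off and sometimes report something else, mostly with a low value. They report only what shows in the picture. A call takes as long as a camera call. They do not tell look-alikes from the thing itself.
- env.recognise(camera, label): "centre" ([column, row] in pixels, amid what is visible of it).
The state is a dict: "clock": time; "joint_pos": joint angles; "qvel": joint speeds; "tau": joint torques, N m; "tcp_pos": TCP position; "orientation": TCP orientation; "wrist_force": force on the tool from outside, world axes, zero at the start; "ft_torque": the same for the moment, N m; "finger_gap": finger opening in m; "grip_force": force on a finger pad.
Only numpy, scipy, OpenCV 4.12 (cv2) and the standard library are available. Lean on these libraries where they do the work, as an engineer would, in place of code of your own. Each camera call takes 0.05 s, during which the arm holds its last target. There are 200 camera calls.

## Working session

There is one attempt and no reset: what is moved stays moved. The work goes in short steps, Python scripts to look and compute and a shell command to move; the robot and the scene stay as the last step left them, time stands still between calls to the robot, and variables do not carry over. Pictures are saved under pics/ and viewed, at most 10 in all, crops included, and the job is handed in when it is done.

```bash
mkdir -p pics; cat > h.py <<'E'
import numpy as np,cv2
from workcell import env
def cal(n):
    c=env.calibration(n); return np.array(c["K"]),np.array(c["T"])
def proj(n,P):
    K,T=cal(n); P=np.atleast_2d(P); c=(P-T[:3,3])@T[:3,:3]; u=c@K.T; return u[:,:2]/u[:,2:]
def ray(n,px):
    K,T=cal(n); d=T[:3,:3]@np.linalg.inv(K)@np.array([px[0],px[1],1.]); return T[:3,3],d/np.linalg.norm(d)
def atz(n,px,z):
    o,d=ray(n,px); return o+d*(z-o[2])/d[2]
def tri(a,pa,b,pb):
    A=np.zeros((3,3));B=np.zeros(3)
    for n,p in((a,pa),(b,pb)):
        o,d=ray(n,p);M=np.eye(3)-np.outer(d,d);A+=M;B+=M@o
    return np.linalg.solve(A,B)
def snap(n,f):
    im=env.read_camera(n); cv2.imwrite('pics/'+f,cv2.cvtColor(im,cv2.COLOR_RGB2BGR)); return im
E
python3 - <<'E'
from h import *
np.set_printoptions(precision=3,suppress=True)
for n in("top","side"):
    snap(n,n+'0.png'); K,T=cal(n); print(n,K[0,0],T)
    for l in("spacer","deck","middle_carrier","end_carrier"):
        print(l,[(np.round(r["centre"]).tolist(),round(r["score"],2)) for r in env.recognise(n,l)])
s=env.get_state();print(s["clock"],s["tcp_pos"],s["orientation"],s["finger_gap"])
E
```

```text
top 487.7557848186319 [[ 0.024 -0.985  0.171  0.263]
 [-1.    -0.021  0.018  0.094]
 [-0.014 -0.171 -0.985  1.066]
 [ 0.     0.     0.     1.   ]]
spacer [([157.0, 274.0], 0.9)]
deck [([401.0, 157.0], 0.87)]
middle_carrier [([433.0, 146.0], 0.93)]
end_carrier [([392.0, 152.0], 0.68)]
side 474.3059967487634 [[-0.987 -0.093  0.13   0.312]
 [-0.159  0.65  -0.743  0.861]
 [-0.015 -0.754 -0.657  0.699]
 [ 0.     0.     0.     1.   ]]
spacer [([392.0, 368.0], 0.82), ([303.0, 222.0], 0.77), ([382.0, 267.0], 0.73)]
deck [([287.0, 164.0], 0.7)]
middle_carrier [([287.0, 133.0], 0.74)]
end_carrier []
0.5 [ 0.158 -0.553  0.248] [0.    0.99  0.139 0.   ] 0.08515665280046703
```

View pics/top0.png

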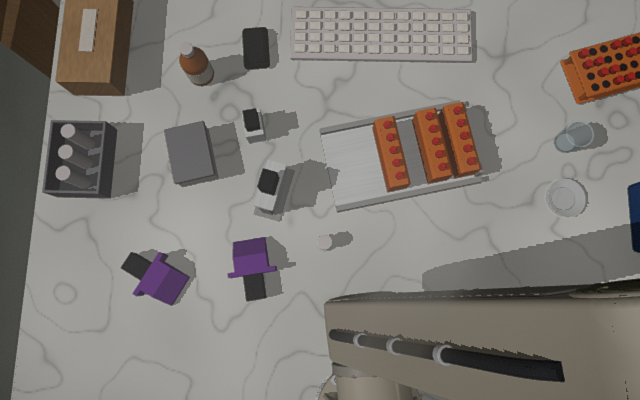

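View pics/side0.png

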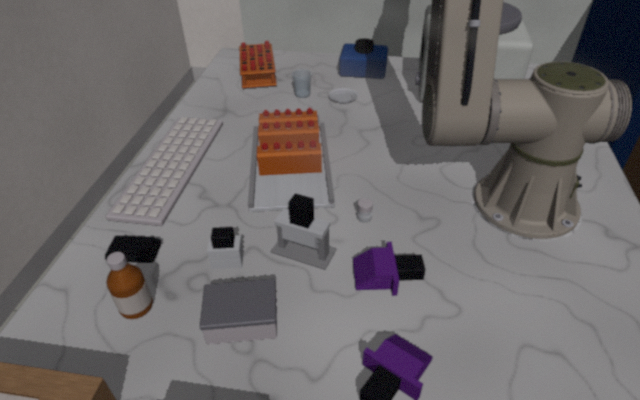

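The top view shows the eared spacer on its stand at about (270,188), which is (301,228) in the side view. The plain block is at (252,122). The deck runs from (330,165) to (480,140), with the fixed carrier at (461,140), the middle at (432,146) and the end at (392,153). The purple look-alikes lie at (155,275) and (250,265). Next I'll enlarge both views.

```bash
python3 - <<'E'
from h import *
t=cv2.imread('pics/top0.png');s=cv2.imread('pics/side0.png')
def crop(im,x,y,w,h,k): 
    return cv2.resize(im[y:y+h,x:x+w],None,fx=k,fy=k,interpolation=cv2.INTER_CUBIC)
# top: x240-500 y95-225 *3 ; side: x240-345 y100-270
a=crop(t,240,95,260,120,3)     # 780x360
cv2.imwrite('pics/topc.png',a)
b=crop(t,245,150,60,75,6); c=crop(s,260,180,80,95,6)[:, :]
H=max(b.shape[0],c.shape[0]); pad=lambda i:cv2.copyMakeBorder(i,0,H-i.shape[0],0,0,0)
m=np.hstack([pad(b),pad(c)]);print(a.shape,m.shape);cv2.imwrite('pics/spc.png',m)
E
```

```text
(360, 780, 3) (570, 840, 3)
```

View pics/topc.png

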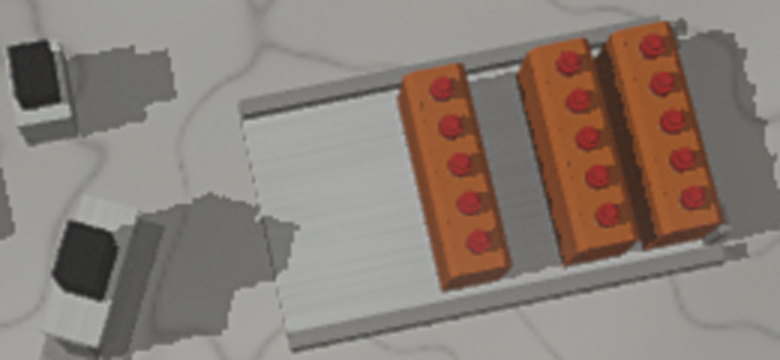

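View pics/spc.png

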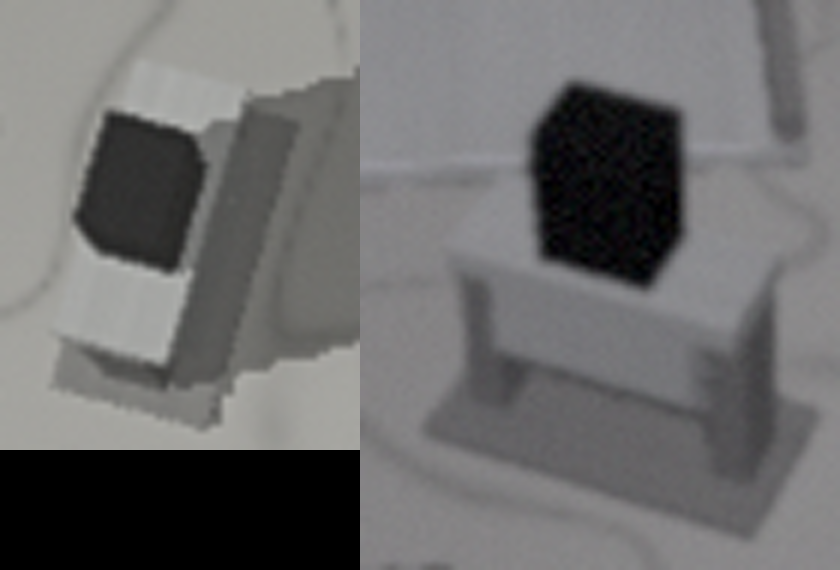

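```bash
cat > fit.py <<'E'
from h import *
from scipy.optimize import least_squares
np.set_printoptions(precision=4,suppress=True)
def caps(f,box,thr=60):
    im=cv2.imread(f).astype(int); x,y,w,h=box; c=im[y:y+h,x:x+w]
    m=((c[...,2]-c[...,1]>thr)&(c[...,1]-c[...,0]<12)).astype(np.uint8)
    n,_,st,ce=cv2.connectedComponentsWithStats(m,connectivity=4)
    return [(ce[i]+[x,y]) for i in range(1,n) if st[i,4]>=5]
def place(pose,P):
    x,y,z,a=pose; R=np.array([[np.cos(a),-np.sin(a),0],[np.sin(a),np.cos(a),0],[0,0,1]]); return P@R.T+[x,y,z]
def fitpose(obs,x0):   # obs: list of (cam, local pt, pixel)
    def f(p): return np.concatenate([proj(c,place(p,np.array([l])))[0]-q for c,l,q in obs])
    r=least_squares(f,x0,x_scale=[.1,.1,.1,.5],loss='soft_l1'); return r.x,r.fun.reshape(-1,2)
E
python3 - <<'E'
from fit import *
q=lambda o,k,u,v:np.array([(u+.5)/k-.5+o[0],(v+.5)/k-.5+o[1]])
T=lambda u,v:q((245,150),6,u,v); S=lambda u,v:q((260,180),6,u-360,v)
E=lambda a,b:[a*.05,b*.02,.076]
obs=[("top",E(1,1),T(135,60)),("top",E(1,-1),T(250,97)),("top",E(-1,-1),T(170,365)),("top",E(-1,1),T(52,330)),
 ("side",E(1,1),S(450,245)),("side",E(-1,1),S(735,335)),("side",E(-1,-1),S(783,262))]
p,r=fitpose(obs,[.5,.2,.006,-.3]);print("spacer",p,np.degrees(p[3]));print(r)
c=place(p,np.array([[0,0,.13]]));print(c,proj("top",c),proj("side",c))
print("top caps",np.array(caps('pics/top0.png',(365,95,130,100))))
print("side caps",np.array(caps('pics/side0.png',(250,100,80,80))))
E
```

```text
spacer [ 0.4605  0.2151  0.0053 -0.2611] -14.95873916851249
[[ 0.8324  0.511 ]
 [ 0.0308 -0.4548]
 [-0.9373  0.6434]
 [ 0.1046  1.0803]
 [-0.8728  0.5581]
 [-0.5738  0.1118]
 [-0.0379 -1.3619]]
[[0.4605 0.2151 0.1353]] [[266.7715 179.829 ]] [[300.6173 199.8942]]
top caps [[457.0714 109.7857]
 [429.025  115.425 ]
 [460.3953 122.186 ]
 [387.05   124.025 ]
 [432.4222 128.0444]
 [463.7111 134.9111]
 [389.95   136.475 ]
 [435.5227 140.7955]
 [467.1628 147.6279]
 [393.     149.2439]
 [439.     153.2558]
 [470.6809 160.2553]
 [396.0476 162.1667]
 [442.1163 166.1163]
 [399.2439 175.    ]]
side caps [[298.5263 111.7368]
 [309.3    111.1   ]
 [276.8125 112.375 ]
 [287.5    112.    ]
 [265.6429 112.7857]
 [299.1818 123.1818]
 [310.5652 122.8261]
 [276.4545 124.3636]
 [287.85   123.75  ]
 [265.0909 124.9091]
 [312.8947 142.8421]
 [288.5667 144.3   ]
 [300.72   143.52  ]
 [276.3636 145.2727]
 [264.375  145.9688]]
```

```bash
cat > deck.py <<'E'
from fit import *
def carriers(tf,sf):
    t=sorted(caps(tf,(340,95,155,100)),key=lambda p:-(p[0]-.26*p[1])); s=sorted(caps(sf,(250,100,80,80)),key=lambda p:p[1]+.08*p[0]*.5)
    out=[]
    for i in range(3):
        a=sorted(t[5*i:5*i+5],key=lambda p:p[1]); b=sorted(s[5*i:5*i+5],key=lambda p:p[0])
        out.append(np.array([tri("top",u,"side",v) for u,v in zip(a,b)]))
    return out
E
python3 - <<'E'
from deck import *
C=carriers('pics/top0.png','pics/side0.png')
for c in C:
    d=c[0]-c[-1]; print("centre",c.mean(0),"yaw",np.degrees(np.arctan2(d[1],d[0])),"pitch",np.linalg.norm(d)/4)
m=[c.mean(0) for c in C]
d=m[2]-m[0]; print("row dir",np.degrees(np.arctan2(-d[0],d[1])), np.linalg.norm((m[1]-m[0])[:2]),np.linalg.norm((m[2]-m[1])[:2]))
# deck from the rails' outer top corners, top picture
q=lambda u,v:np.array([(u+.5)/3-.5+240,(v+.5)/3-.5+95])
for n,(u,v),z in(("+x+y",(240,102),.026),("-x+y",(291,336),.026),("+x-y",(660,17),.026),("-x-y",(722,250),.026)): print(n,atz("top",q(u,v),z))
E
```

```text
centre [ 0.5757 -0.1862  0.0797] yaw 13.368981893387623 pitch 0.02796262959358301
centre [ 0.5618 -0.1268  0.0816] yaw 13.145670804080021 pitch 0.02800677571356179
centre [ 0.5413 -0.0383  0.0816] yaw 12.698423933290208 pitch 0.02818711956050545
row dir 13.092388733474776 0.06094771700615677 0.09088427249595231
+x+y [0.6022 0.1166 0.026 ]
-x+y [0.4278 0.0757 0.026 ]
+x-y [ 0.6742 -0.1945  0.026 ]
-x-y [ 0.4976 -0.2347  0.026 ]
```

```bash
python3 -m pendant '[[1,0,0,0,0.18],[1,0,0,0,0.18],[1,0,0,0,0.181],[1,0.029,-0.047,0,0],[1,0.029,-0.047,0,0],[1,0.029,-0.047,0,0],[1,0.029,-0.047,0,0],[1,0.029,-0.047,0,0]]' 40
python3 -m pendant '[[1,0.029,-0.047,0,0],[1,0.029,-0.047,0,0],[1,0.029,-0.047,0,0],[1,-0.0174,-0.0555,0,0],[1,-0.0174,-0.0555,0,0],[1,-0.0174,-0.0555,0,0],[1,-0.0174,-0.0555,0,0],[1,-0.0174,-0.0555,0,0]]'
cat > go.py <<'E'
# usage: go.py x y z yawdeg : remaining shift in tool axes
import sys; from fit import *
def yaw(s):
    w,x,y,z=s["orientation"]; return np.arctan2(2*(x*y+w*z),w*w+x*x-y*y-z*z)
s=env.get_state(); a=yaw(s)
if len(sys.argv)>3:
    t=np.array(list(map(float,sys.argv[1:4]))); d=t-s["tcp_pos"]
    print("tool shift",np.array([d[0]*np.cos(a)+d[1]*np.sin(a),d[0]*np.sin(a)-d[1]*np.cos(a),-d[2]]))
    if len(sys.argv)>4: print("turn",a-np.radians(float(sys.argv[4])))
print("t",round(s["clock"],2),"tcp",np.array(s["tcp_pos"]),"yaw",np.degrees(a),"F",np.array(s["wrist_force"]),"M",np.array(s["ft_torque"]),"gap",s["finger_gap"],"grip",s["grip_force"],"q",np.array(s["orientation"]))
E
python3 go.py .4605 .2151 .109 -15
```

```text
clock: 1.5
tcp_pos: [0.3603, -0.3622, 0.2486]
orientation: [0.0, 0.991, -0.131, 0.0]
wrist_force: [-0.1, -0.3, -0.5]
finger_gap: 0.0855
grip_force: 0.0
clock: 2.5
tcp_pos: [0.4564, -0.0013, 0.2491]
orientation: [-0.018, 0.995, -0.1, 0.002]
wrist_force: [1.0, -0.3, 0.3]
finger_gap: 0.0855
grip_force: 0.0
tool shift [-0.0392 -0.2129  0.1401]
turn 0.061039727090951734
t 2.5 tcp [ 0.4564 -0.0013  0.2491] yaw -11.50268125505811 F [ 0.975  -0.3203  0.3388] M [-0.0306 -0.0357 -0.0066] gap 0.08547761697766781 grip 0.0 q [-0.0181  0.9948 -0.1002  0.0018]
```

```bash
python3 -m pendant '[[1,-0.0174,-0.0555,0,0],[1,-0.0174,-0.0555,0,0],[1,-0.0174,-0.0555,0,0],[1,0,0,0,0],[1,0,0,0,0]]' >/dev/null
python3 go.py .4605 .2151 .109 -15; python3 - <<'E'
from fit import *
for n in("top","side"): snap(n,n+'1.png')
t=cv2.imread('pics/top1.png')[120:260,200:370];s=cv2.imread('pics/side1.png')[100:280,220:400]
k=2.3
cv2.imwrite('pics/c1.png',np.hstack([cv2.resize(t,(400,329)),cv2.resize(s,(329,329))]))
E
```

```text
tool shift [ 0.0264 -0.1455  0.1501]
turn 0.17026369202362793
t 3.12 tcp [0.4209 0.0726 0.2591] yaw -5.244609042730859 F [-0.2015  0.1364 -1.0225] M [-0.0429  0.0298 -0.0249] gap 0.08520994592924962 grip 0.0 q [-0.0551  0.9974 -0.0457  0.002 ]
```

View pics/c1.png

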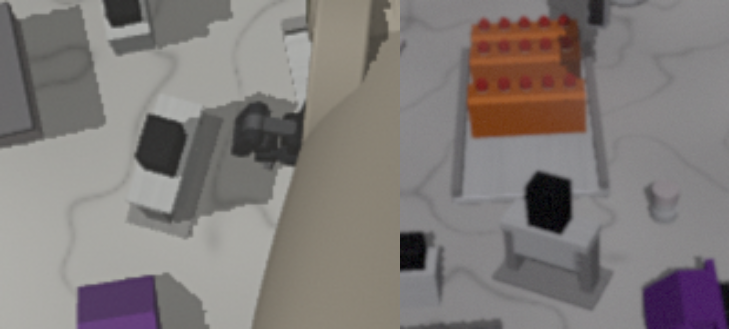

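The crop shows the gripper right of the spacer at about (265,130), and the spacer undisturbed on its stand. The tool stopped short and tilted, so I'll look at the joints.

```bash
python3 -c "
from fit import *
s=env.get_state();print(np.array(s['joint_pos']),np.array(s['qvel']),np.array(s['tau']))"
```

```text
[-0.0931  0.0116 -0.2956  1.2654  0.1105  3.1406] [-0.0041  0.0033 -0.0006  0.0024  0.0024  0.0004] [  0.2092 -30.6238  29.6765   0.0344   0.3756  -0.    ]
```

```bash
python3 -m pendant '[[1,0,0,0,-0.18],[1,0,0,0,-0.18],[1,0,0,0,-0.18],[1,0,0,0,-0.18],[1,0,0,0,-0.18],[1,0,0,0,-0.18],[1,0,0,0,-0.18],[1,0,0,0,-0.18]]'>/dev/null
python3 go.py .4605 .2151 .109 165
```

```text
tool shift [0.148  0.0077 0.1497]
turn -1.5273809619742569
t 4.22 tcp [0.4209 0.0723 0.2587] yaw 77.4875171702434 F [ 1.0546  0.8227 -0.5344] M [-0.1028  0.0142  0.0377] gap 0.08539501667617923 grip 0.0 q [-0.0405  0.7785  0.6252  0.0377]
```

The last joint is at its range limit, which left the commanded pose tilted by 6°. I'll turn to the opposite limit, where pushing against it the same way should take the tilt out.

```bash
for i in 1 2 3; do python3 -m pendant '[[1,0,0,0,-0.185],[1,0,0,0,-0.185],[1,0,0,0,-0.185],[1,0,0,0,-0.185],[1,0,0,0,-0.185],[1,0,0,0,-0.185],[1,0,0,0,-0.185],[1,0,0,0,-0.185]]'>/dev/null; done
python3 go.py; python3 -c "
from fit import *
s=env.get_state();print(np.array(s['joint_pos']))"
```

```text
t 7.22 tcp [0.4209 0.0723 0.2587] yaw -27.926670441764365 F [-0.5896 -0.6772  0.4766] M [-0.0961  0.0623 -0.0055] gap 0.08534142555811063 grip 0.0 q [-0.0545  0.9687 -0.242  -0.0095]
[-0.0935  0.0119 -0.2957  1.2656  0.1107 -2.7455]
```

```bash
python3 -m pendant '[[1,0,0,0,-0.185],[1,0,0,0,-0.185],[1,0,0,0,-0.12],[1,0,0,0,-0.1],[1,0,0,0,0]]'>/dev/null
python3 go.py; python3 -c "
from fit import *
s=env.get_state();print(np.array(s['joint_pos']))"
```

```text
t 7.85 tcp [0.4202 0.1194 0.2588] yaw 2.4375268350103743 F [ 0.7685 -0.6989 -0.433 ] M [-0.0525  0.0666  0.0037] gap 0.08528077322777741 grip 0.0 q [-0.0373  0.999   0.0216  0.0074]
[ 0.0435  0.0208 -0.2842  1.2493  0.0742 -3.1406]
```

```bash
python3 -m pendant '[[1,0,0.02,0,-0.1],[1,0,0.02,0,-0.1],[1,0,0,0,0]]'>/dev/null
python3 go.py; python3 -c "
from fit import *
s=env.get_state();print(np.array(s['joint_pos']))"
```

```text
t 8.22 tcp [0.4137 0.1507 0.2564] yaw 8.923839363294498 F [0.0644 0.2637 0.1163] M [-0.0661  0.0381 -0.0481] gap 0.08556041508181879 grip 0.0 q [-0.0086  0.9968  0.0779  0.0127]
[ 0.1567  0.0266 -0.2825  1.2349  0.0152 -3.1406]
```

```bash
python3 -m pendant '[[1,0,0,0,0.185],[1,0,0,0,0.185],[1,0,0,0,0.185],[1,0,0,0,0.185],[1,0,0,0,0.185],[1,0,0,0,0.185],[1,0.037,0.04,0,0],[1,0.037,0.04,0,0]]'>/dev/null
python3 -m pendant '[[1,0.037,0.04,0,0],[1,0.037,0.04,0,0],[1,0.037,0.04,0,0],[1,0.037,0.04,0,0],[1,0.037,0.04,0,0],[1,0.037,0.04,0,0],[1,0.037,0.04,0,0],[1,0.037,0.04,0,0]]'>/dev/null
python3 -m pendant '[[1,0,0,0,-0.06],[1,0,0.01,0,-0.1],[1,0,0,0,0]]'>/dev/null
cat > tilt.py <<'E'
from fit import *
s=env.get_state();w,x,y,z=s["orientation"];print("joints",np.array(s['joint_pos']),"tilt",np.array([2*(x*z+w*y),2*(y*z-w*x)]))
E
python3 go.py; python3 tilt.py
```

```text
t 10.6 tcp [ 0.3586 -0.3407  0.2437] yaw -51.81155923445954 F [ 0.4215 -0.5051 -0.231 ] M [-0.0435  0.0284  0.0144] gap 0.0852989087113654 grip 0.0 q [ 0.0138  0.8994 -0.4368 -0.0089]
joints [-0.9033  0.1652 -0.1582  1.2513 -0.0326 -3.1406] tilt [-0.028  -0.0171]
```

```bash
cat > plan.py <<'E'
# plan.py x y turn n : rows combining shift and turn
import sys; from fit import *
s=env.get_state();w,x,y,z=s["orientation"];a=np.arctan2(2*(x*y+w*z),w*w+x*x-y*y-z*z)
tx,ty,tn=map(float,sys.argv[1:4]);n=int(sys.argv[4]);d=(np.array([tx,ty])-s["tcp_pos"][:2])/n
for i in range(n):
    b=a-tn/n*i; print([1,round(d[0]*np.cos(b)+d[1]*np.sin(b),3),round(d[0]*np.sin(b)-d[1]*np.cos(b),3),0,round(tn/n,3)],end=',')
E
python3 plan.py .62 .373 2.5 14
```

```text
[1, np.float64(-0.029), np.float64(-0.046), 0, 0.179],[1, np.float64(-0.036), np.float64(-0.04), 0, 0.179],[1, np.float64(-0.043), np.float64(-0.033), 0, 0.179],[1, np.float64(-0.048), np.float64(-0.025), 0, 0.179],[1, np.float64(-0.052), np.float64(-0.016), 0, 0.179],[1, np.float64(-0.054), np.float64(-0.007), 0, 0.179],[1, np.float64(-0.054), np.float64(0.003), 0, 0.179],[1, np.float64(-0.053), np.float64(0.013), 0, 0.179],[1, np.float64(-0.05), np.float64(0.022), 0, 0.179],[1, np.float64(-0.045), np.float64(0.03), 0, 0.179],[1, np.float64(-0.039), np.float64(0.038), 0, 0.179],[1, np.float64(-0.032), np.float64(0.044), 0, 0.179],[1, np.float64(-0.023), np.float64(0.049), 0, 0.179],[1, np.float64(-0.014), np.float64(0.052), 0, 0.179],
```

```bash
python3 -m pendant '[[1,-0.029,-0.046,0,0.179],[1,-0.036,-0.04,0,0.179],[1,-0.043,-0.033,0,0.179],[1,-0.048,-0.025,0,0.179],[1,-0.052,-0.016,0,0.179],[1,-0.054,-0.007,0,0.179],[1,-0.054,0.003,0,0.179]]'>/dev/null
python3 -m pendant '[[1,-0.053,0.013,0,0.179],[1,-0.05,0.022,0,0.179],[1,-0.045,0.03,0,0.179],[1,-0.039,0.038,0,0.179],[1,-0.032,0.044,0,0.179],[1,-0.023,0.049,0,0.179],[1,-0.014,0.052,0,0.179],[1,0,0,0,0]]'>/dev/null
python3 go.py .66 .397 .25 165; python3 tilt.py
```

```text
tool shift [-0.0778  0.0498 -0.0264]
turn 0.0808805962910113
t 12.47 tcp [0.5745 0.362  0.2236] yaw 169.6341168119764 F [-0.3617 -0.6987 -0.2301] M [-0.0379  0.0099 -0.0136] gap 0.08557555351313093 grip 0.0 q [-0.0136  0.0902  0.9958 -0.0102]
joints [ 0.4457  0.562   0.3668  1.4095 -0.0037  0.6264] tilt [-0.029  -0.0179]
```

```bash
python3 -m pendant '[[1,-0.0135,0.0525,-0.02,0.04],[1,-0.0135,0.0525,-0.02,0.04],[1,-0.0148,0.0134,0,0],[1,0,0,0,0]]'>/dev/null
python3 go.py; python3 tilt.py
```

```text
t 12.97 tcp [0.6385 0.4568 0.257 ] yaw 165.3822651450571 F [ 0.0235 -1.1006 -0.5303] M [-0.0187 -0.0488 -0.0048] gap 0.08567264915342922 grip 0.0 q [-0.0132  0.1271  0.9917 -0.0113]
joints [ 0.5196  0.8787  1.0292  1.756  -0.002   0.7745] tilt [-0.0291 -0.019 ]
```

```bash
python3 -m pendant '[[1,-0.0069,0.0072,0,0],[1,-0.0069,0.0072,0,0],[1,0,0,0,0]]'>/dev/null
python3 tilt.py;  python3 -m pendant '[[1,-0.0035,0.0036,0,0],[1,-0.0035,0.0036,0,0],[1,0,0,0,0]]'>/dev/null
python3 tilt.py; python3 go.py
```

```text
joints [ 0.5207  0.9901  1.259   1.8748 -0.0017  0.7756] tilt [-0.0296 -0.0189]
joints [ 0.5225  0.9928  1.2627  1.8647 -0.0011  0.7758] tilt [-0.0203 -0.013 ]
t 13.72 tcp [0.6569 0.4702 0.2557] yaw 165.4790415575706 F [0.1474 0.2032 0.1306] M [-0.0114 -0.0214 -0.0003] gap 0.08544912686451928 grip 0.0 q [-0.0092  0.1263  0.9919 -0.0077]
```

```bash
python3 -m pendant '[[1,-0.0035,0.0036,0,0],[1,-0.0035,0.0036,0,0],[1,-0.0035,0.0036,0,0],[1,0,0,0,0]]'>/dev/null
python3 tilt.py
```

```text
joints [ 0.5219  1.0008  1.2637  1.8497 -0.0004  0.7751] tilt [-0.0137 -0.0084]
```

```bash
python3 -m pendant '[[1,-0.0055,0.0058,0,0],[1,-0.0055,0.0058,0,0],[1,-0.0055,0.0058,0,0],[1,0,0,0,0]]'>/dev/null
python3 tilt.py; python3 go.py .4605 .2151 .2 165
```

```text
joints [0.5209 1.0097 1.2635 1.825  0.0005 0.7743] tilt [-0.0006  0.0002]
tool shift [ 0.1392 -0.3079  0.042 ]
turn 0.00846853804264347
t 14.72 tcp [0.6724 0.4782 0.242 ] yaw 165.48521148848945 F [ 0.6271  0.2136 -0.3411] M [ 0.0215 -0.046  -0.0388] gap 0.08567985186603487 grip 0.0 q [-0.0003  0.1263  0.992   0.0001]
```

```bash
python3 -m pendant '[[1,0.0199,-0.044,0.006,0.008],[1,0.0199,-0.044,0.006,0],[1,0.0199,-0.044,0.006,0],[1,0.0199,-0.044,0.006,0],[1,0.0199,-0.044,0.006,0],[1,0.0199,-0.044,0.006,0],[1,0.0199,-0.044,0.006,0],[1,0,0,0,0]]'>/dev/null
python3 tilt.py; python3 go.py .4605 .2151 .109 165; python3 - <<'E'
from fit import *
for n in("top","side"): snap(n,n+'2.png')
t=cv2.imread('pics/top2.png')[140:230,230:340];s=cv2.imread('pics/side2.png')[130:280,240:370]
cv2.imwrite('pics/c2.png',np.hstack([cv2.resize(t,(440,360)),cv2.resize(s,(312,360))]))
E
```

```text
joints [ 0.3097  0.2532 -0.1379  1.1836  0.0003  0.5696] tilt [-0.0038 -0.0009]
tool shift [ 0.0117 -0.026   0.0978]
turn 0.0019119436771553033
t 15.72 tcp [0.4785 0.2372 0.2068] yaw 165.10954630336772 F [ 0.4012  0.386  -0.1345] M [ 0.0179  0.0061 -0.0255] gap 0.08564679122105998 grip 0.0 q [-0.0018  0.1296  0.9916 -0.0007]
```

View pics/c2.png

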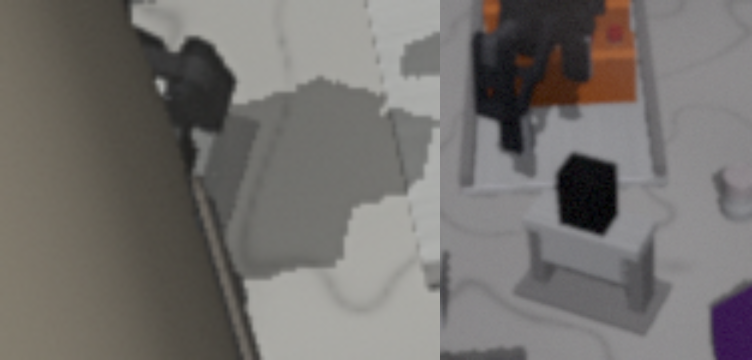

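The arm covers the spacer in the top view. The side view shows the open fingers above and behind the untouched grip block. I'll shift over, descend and grip.

```bash
python3 -m pendant '[[1,0.0117,-0.026,0.02,0],[1,0,0,0.04,0],[1,0,0,0.038,0],[1,0,0,0,0]]'
python3 go.py .4605 .2151 .109 165; python3 tilt.py
python3 -m pendant '[[-1,0,0,0,0],[-1,0,0,0,0],[-1,0,0,0,0],[-1,0,0,0,0]]' 60
python3 go.py; python3 tilt.py
```

```text
clock: 16.32
tcp_pos: [0.4633, 0.2177, 0.1072]
orientation: [-0.002, 0.128, 0.992, -0.001]
wrist_force: [-0.0, -0.1, 0.5]
finger_gap: 0.0853
grip_force: 0.0
tool shift [ 0.002  -0.0032 -0.0018]
turn 0.004565128493359882
t 16.32 tcp [0.4633 0.2177 0.1072] yaw 165.26156259560443 F [-0.0042 -0.1465  0.5178] M [ 0.0091  0.0191 -0.0205] gap 0.08534558791813292 grip 0.0 q [-0.0022  0.1283  0.9917 -0.0006]
joints [ 0.282   0.2849 -0.3549  0.9354  0.0007  0.5392] tilt [-0.0045 -0.0006]
clock: 16.82
tcp_pos: [0.465, 0.2175, 0.1106]
orientation: [0.001, 0.129, 0.992, 0.001]
wrist_force: [0.2, -1.0, 7.0]
finger_gap: 0.0295
grip_force: 61.8
t 16.82 tcp [0.465  0.2175 0.1106] yaw 165.21297413781136 F [ 0.2236 -1.0394  7.0221] M [-0.2487  0.0962 -0.0583] gap 0.029511270064119532 grip 61.77652716636658 q [0.001  0.1287 0.9917 0.0005]
joints [ 0.281   0.2795 -0.3533  0.9357  0.0001  0.5391] tilt [0.0022 0.0008]
```

```bash
python3 -m pendant '[[-1,0,0,-0.03,0],[-1,0,0,-0.045,0],[-1,0,0,-0.045,0],[-1,0,0,0,-0.162],[-1,0,0,0,-0.162],[-1,0,0,0,-0.163],[-1,0,0,0,0]]'
python3 go.py .5704 -.142 .23 193.1; python3 tilt.py
```

```text
clock: 17.7
tcp_pos: [0.4637, 0.2173, 0.2289]
orientation: [-0.001, -0.113, 0.994, 0.0]
wrist_force: [-0.5, -0.4, -2.3]
finger_gap: 0.0294
grip_force: 61.1
tool shift [-0.023  -0.3741 -0.0011]
turn -6.284557961959505
t 17.7 tcp [0.4637 0.2173 0.2289] yaw -166.97864732561783 F [-0.4573 -0.3704 -2.2975] M [ 0.0189  0.0152 -0.0114] gap 0.029439874741660172 grip 61.11278414726257 q [-0.0006 -0.1134  0.9936  0.0003]
joints [ 0.281   0.1993 -0.1524  1.2201  0.0008  0.0537] tilt [-0.0012  0.0005]
```

```bash
python3 -m pendant '[[-1,-0.0033,-0.0534,0,0],[-1,-0.0033,-0.0534,0,0],[-1,-0.0033,-0.0534,0,0],[-1,-0.0033,-0.0534,0,0],[-1,-0.0033,-0.0534,0,0],[-1,-0.0033,-0.0534,0,0],[-1,-0.0033,-0.0534,0,0],[-1,0,0,0,0]]' >/dev/null
python3 go.py .5704 -.142 .17 193.1; python3 tilt.py; python3 - <<'E'
from fit import *
for n in("top","side"): snap(n,n+'3.png')
t=cv2.imread('pics/top3.png')[80:220,330:510];s=cv2.imread('pics/side3.png')[40:190,235:355]
cv2.imwrite('pics/c3.png',np.hstack([cv2.resize(t,(463,360)),cv2.resize(s,(288,360))]))
E
```

```text
tool shift [0.0011 0.0035 0.0581]
turn -6.291021885166913
t 18.7 tcp [ 0.5722 -0.1452  0.2281] yaw -167.34900284449895 F [ 0.4155  1.3384 -3.214 ] M [0.1302 0.0603 0.0377] gap 0.029207212816730787 grip 61.836204528808594 q [-0.0001 -0.1102  0.9939 -0.    ]
joints [-0.3844  0.3494  0.0477  1.2694 -0.0001 -0.6052] tilt [-0.0003 -0.0001]
```

View pics/c3.png

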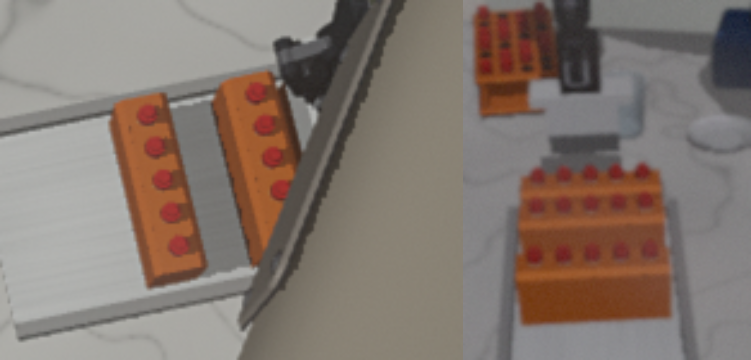

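```bash
python3 - <<'E'
from fit import *
im=cv2.imread('pics/side3.png').astype(int)
for r in (98,101,104,107): print(r,im[r,255:315].mean(1).astype(int).tolist())
s=env.get_state();p=[*s["tcp_pos"],np.radians(12.8)];p[2]-=.1046
for l in ([-.035,-.008,0],[.035,-.008,0],[-.035,.02,.036],[.035,.02,.036],[-.05,.02,.066],[.05,.02,.066],[0,0,.13]): print(l,proj("side",place(p,np.array([l])))[0])
E
```

```text
98 [127, 125, 125, 125, 125, 126, 127, 128, 128, 127, 127, 130, 130, 130, 125, 113, 88, 77, 73, 72, 72, 67, 70, 71, 72, 69, 70, 68, 71, 70, 68, 69, 69, 67, 69, 72, 69, 68, 66, 70, 66, 70, 67, 68, 79, 103, 120, 123, 121, 122, 122, 122, 128, 131, 134, 132, 132, 132, 132, 131]
101 [129, 131, 130, 129, 129, 129, 129, 127, 130, 129, 130, 129, 131, 129, 130, 124, 106, 81, 68, 69, 73, 69, 71, 69, 70, 70, 69, 68, 69, 67, 70, 68, 70, 69, 67, 68, 69, 70, 67, 71, 69, 68, 68, 68, 82, 110, 127, 131, 130, 134, 134, 134, 133, 133, 132, 132, 134, 133, 134, 131]
104 [133, 130, 130, 130, 131, 131, 130, 131, 131, 129, 132, 130, 128, 127, 126, 121, 117, 105, 104, 105, 94, 85, 81, 82, 81, 82, 82, 81, 84, 84, 82, 84, 80, 82, 86, 88, 97, 94, 97, 102, 104, 103, 104, 102, 109, 118, 126, 129, 130, 129, 129, 131, 128, 127, 129, 131, 131, 132, 132, 132]
107 [129, 130, 131, 131, 130, 132, 133, 133, 131, 132, 131, 128, 111, 91, 88, 88, 86, 85, 87, 87, 87, 88, 86, 85, 87, 86, 86, 86, 85, 88, 85, 87, 83, 83, 86, 88, 89, 86, 87, 85, 88, 85, 85, 84, 86, 94, 118, 132, 134, 136, 134, 133, 128, 117, 112, 109, 118, 124, 129, 132]
[-0.035, -0.008, 0] [298.2462 102.9973]
[0.035, -0.008, 0] [269.6545 104.2947]
[-0.035, 0.02, 0.036] [297.9019  95.1956]
[0.035, 0.02, 0.036] [268.1633  96.5264]
[-0.05, 0.02, 0.066] [303.7762  83.1866]
[0.05, 0.02, 0.066] [260.5267  85.0815]
[0, 0, 0.13] [280.2363  53.917 ]
```

```bash
python3 -m pendant '[[-1,0,0.0033,0.02,-0.008],[-1,0,0,0.025,0],[-1,0,0,0.012,0],[-1,0,0,0.006,0],[-1,0,0,0,0]]' >/dev/null
python3 go.py .568 -.142 .165 193.1; python3 tilt.py
```

```text
tool shift [ 0.004  -0.0032  0.0016]
turn -6.274710296399467
t 19.43 tcp [ 0.5711 -0.138   0.1666] yaw -166.41441765097133 F [ 0.6706 -1.3404 -2.7653] M [-0.3043 -0.1814 -0.0569] gap 0.029165185570455405 grip 61.96222543716431 q [ 0.0004 -0.1183  0.993   0.    ]
joints [-0.3739  0.3715 -0.0735  1.1251  0.0005 -0.611 ] tilt [0.0009 0.0002]
```

```bash
python3 -m pendant '[[-1,0,-0.003,0.002,0.008],[-1,0,-0.001,0,0],[-1,0,0,0,0]]' >/dev/null
python3 go.py .568 -.142 .165 193.1;python3 -m pendant '[[-1,0,-0.0015,0.0,0],[-1,0,0,0,0]]' >/dev/null
python3 go.py .568 -.142 .165 193.1
```

```text
tool shift [ 0.0034  0.0008 -0.001 ]
turn -6.283003773806546
t 19.8 tcp [ 0.5715 -0.142   0.164 ] yaw -166.889598903884 F [-0.0081 -0.3834 -4.1768] M [-0.0452 -0.0021 -0.0483] gap 0.029562517902571094 grip 61.8625009059906 q [-0.0002 -0.1142  0.9935  0.0005]
tool shift [ 0.0035  0.0023 -0.001 ]
turn -6.28285152185473
t 20.05 tcp [ 0.5719 -0.1434  0.164 ] yaw -166.88087550962234 F [-0.1123  1.5169 -3.5056] M [ 0.1762  0.0918 -0.0085] gap 0.029184272769833253 grip 61.64988398551941 q [-0.0002 -0.1142  0.9935  0.0005]
```

```bash
for i in 1 2; do python3 -m pendant '[[-1,0,-0.0012,0.0,0],[-1,0,0,0,0]]' >/dev/null
python3 go.py | cut -c1-150; done
```

```text
t 20.3 tcp [ 0.572  -0.1438  0.1641] yaw -166.8555595936332 F [-1.4627  5.569  -0.884 ] M [ 1.2982  0.2819 -0.1416] gap 0.02949955936275092 grip 61.86
t 20.55 tcp [ 0.572  -0.1441  0.164 ] yaw -166.83554199291257 F [-1.3204  7.5096  0.3333] M [ 2.0602  0.4582 -0.247 ] gap 0.029408938609790256 grip 62
```

```bash
python3 -m pendant '[[-1,0,0.0012,0.008,0],[-1,0,0,0.008,0],[-1,0,0,0.008,0],[-1,0,0,0,0]]' >/dev/null
python3 go.py | cut -c1-150; python3 tilt.py;  python3 -m pendant '[[-1,0,0,0.008,0],[-1,0,0,0.008,0],[-1,0,0,0,0]]' >/dev/null
python3 go.py | cut -c1-150; python3 tilt.py
```

```text
t 21.05 tcp [ 0.5727 -0.1437  0.1401] yaw -166.84715431945816 F [ 0.7867  5.2454 -1.7591] M [ 1.6253 -0.2443 -0.1968] gap 0.02935864767639139 grip 61.
joints [-0.383   0.3941 -0.1075  1.0693  0.0027 -0.6126] tilt [0.001  0.0025]
t 21.43 tcp [ 0.5721 -0.1438  0.1235] yaw -166.84808119871462 F [ 1.2448  4.4377 -4.4307] M [ 1.6327 -0.2461 -0.1524] gap 0.029456441477939996 grip 61
joints [-0.3832  0.4064 -0.1322  1.0337  0.002  -0.6127] tilt [-0.0006  0.0024]
```

```bash
python3 -m pendant '[[-1,0,0,0.005,0],[-1,0,0,0,0]]' >/dev/null; python3 go.py | cut -c1-110
for i in 1 2 ; do python3 -m pendant '[[-1,0,0,0.003,0],[-1,0,0,0,0]]' >/dev/null; python3 go.py | cut -c1-110; done
```

```text
t 21.68 tcp [ 0.572  -0.1438  0.1187] yaw -166.85665706939616 F [ 0.225   5.1017 -3.9929] M [ 1.6591 -0.0739 -
t 21.93 tcp [ 0.5721 -0.1438  0.1165] yaw -166.8562771108478 F [0.1832 6.531  0.9955] M [ 1.8269  0.2979 -0.23
t 22.18 tcp [ 0.5723 -0.1441  0.1164] yaw -166.84871787622836 F [-7.1316  6.1267 17.2261] M [ 2.0219  1.5004 -
```

```bash
python3 -m pendant '[[-1,0,0.0008,-0.005,0],[-1,0,0,-0.025,0],[-1,0,0,-0.03,0],[-1,0,0,-0.034,0],[-1,0,0.042,0,0],[-1,0,0.043,0,0],[-1,0,0,0,0]]' >/dev/null; python3 go.py .5530 -.0617 .165 193.1;python3 tilt.py; python3 - <<'E'
from deck import *
snap("side","side4.png");snap("top","top4.png")
for n,b in(("side",(250,100,80,80)),("top",(340,95,155,100))): print(n,np.array(caps(f'pics/{n}4.png',b)))
E
```

```text
tool shift [-0.0002 -0.002   0.0425]
turn -6.2797341316447355
t 23.05 tcp [ 0.5523 -0.0598  0.2075] yaw -166.70226220749424 F [ 0.1968 -1.1294 -2.8406] M [-0.0211 -0.0131 -0.006 ] gap 0.029592529353032384 grip 62.00721502304077 q [-0.0001 -0.1158  0.9933 -0.0006]
joints [-0.2517  0.2904 -0.0859  1.1943 -0.0013 -0.4838] tilt [-0.0001 -0.0013]
side [[309.3684 111.2632]
 [311.087  127.6522]
 [265.     130.1071]
 [312.9    142.45  ]
 [300.5455 143.3636]
 [276.4375 145.3125]
 [288.4138 144.4483]
 [264.3333 146.1   ]]
top [[385.2    125.0667]
 [387.7778 135.5556]]
```

View pics/side4.png

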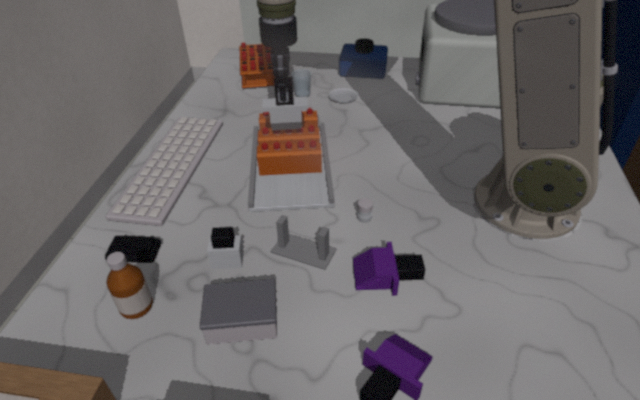

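The side view shows the spacer held at (288,115) above the middle of the row. The middle carrier's caps now lie at rows 128–130 (they were at 123–125), so it was driven away. The end carrier is unmoved at rows 142–146.

```bash
python3 - <<'E'
from fit import *
e=np.array([-.2267,.974])
f=lambda p:atz("side",p,.081)[:2]@e
F=(f([309.33,111.2])); F0=f([309.3,111.1])
print("fixed-mid before",f([310.5652,122.8261])-F0,f([265.0909,124.9091])-f([265.64,112.79]))
print("fixed-mid now",f([311.087,127.6522])-F0,f([265.,130.1071])-f([265.64,112.79]))
print("end-mid now",f([312.9,142.45])-f([311.087,127.6522]),f([264.33,146.1])-f([265.,130.1071]))
E
python3 -m pendant '[[-1,0,-0.0018,0,0.003],[-1,0,0,0,0]]' >/dev/null; python3 go.py .5530 -.0617 .165 193.1
```

```text
fixed-mid before 0.05738488597957225 0.05874388715394785
fixed-mid now 0.07983687614525475 0.0826810565432877
end-mid now 0.06502883926743214 0.06915149357814152
tool shift [0.     0.0025 0.042 ]
turn -6.287357970919324
t 23.4 tcp [ 0.5536 -0.0642  0.207 ] yaw -167.13907602161424 F [-0.3062  0.8932 -3.5116] M [-0.0021 -0.0367 -0.0158] gap 0.02937433150936003 grip 61.97057604789734 q [-0.0001 -0.112   0.9937 -0.    ]
```

```bash
python3 -m pendant '[[-1,0,0,0,0],[-1,0,0,0,0]]' >/dev/null; python3 go.py .5530 -.0617 .165 193.1;python3 -m pendant '[[-1,0,0,0,0]]' >/dev/null; python3 go.py .5530 -.0617 .165 193.1
```

```text
tool shift [-0.0001  0.0016  0.042 ]
turn -6.286250026651228
t 23.65 tcp [ 0.5533 -0.0633  0.207 ] yaw -167.07559549111662 F [-0.0597  0.3768 -2.7711] M [-0.0056 -0.0318 -0.026 ] gap 0.02965378489356386 grip 61.969850063323975 q [-0.0002 -0.1125  0.9936  0.0002]
tool shift [-0.0001  0.0013  0.0421]
turn -6.285934143476696
t 23.77 tcp [ 0.5532 -0.063   0.2071] yaw -167.0574967183968 F [ 0.2117  0.4131 -2.1044] M [0.0524 0.0342 0.0408] gap 0.029127008222871932 grip 61.969910860061646 q [-0.0001 -0.1127  0.9936  0.0003]
```

```bash
python3 -m pendant '[[-1,0,0.0035,0,-0.003],[-1,0,0,0.015,0],[-1,0,0,0.015,0],[-1,0,0,0.013,0],[-1,0,0,0,0],[-1,0,0,0,0]]' >/dev/null; python3 go.py .5530 -.0617 .165 193.1;python3 -m pendant '[[-1,0,0,0,0],[-1,0,0,0,0]]' >/dev/null; python3 go.py .5530 -.0617 .165 193.1
```

```text
tool shift [ 0.0001 -0.0022 -0.0008]
turn -6.282814319544364
t 24.52 tcp [ 0.5526 -0.0595  0.1642] yaw -166.87874397425028 F [-0.4715 -0.2113 -2.7917] M [-0.0002 -0.0167 -0.0186] gap 0.02931461009460053 grip 61.81015491485596 q [-0.     -0.1143  0.9935  0.0003]
tool shift [ 0.0003 -0.0021 -0.0003]
turn -6.282765217742566
t 24.77 tcp [ 0.5528 -0.0595  0.1647] yaw -166.87593064824068 F [ 0.037   0.2568 -3.4547] M [-0.0445 -0.0324  0.0158] gap 0.029528449865709287 grip 61.81990027427673 q [ 0.0004 -0.1143  0.9934  0.0001]
```

```bash
python3 -m pendant '[[-1,0,-0.0012,0,0],[-1,0,-0.0008,0,0],[-1,0,0,0,0],[-1,0,0,0,0]]' >/dev/null; python3 go.py .5530 -.0620 .165 193.1; python3 tilt.py;python3 -m pendant '[[-1,0,0,0,0],[-1,0,0,0,0]]' >/dev/null; python3 go.py .5530 -.0620 .165 193.1
```

```text
tool shift [ 0.     -0.0006 -0.0009]
turn -6.282820482487581
t 25.27 tcp [ 0.5529 -0.0614  0.1641] yaw -166.87909708488593 F [-0.4272  0.7016 -3.2902] M [-0.0533 -0.0302  0.0228] gap 0.029016438046148882 grip 62.06245422363281 q [-0.0001 -0.1143  0.9935  0.0003]
joints [-0.2552  0.3161 -0.1599  1.0952  0.0004 -0.4842] tilt [-0.0002  0.0005]
tool shift [ 0.     -0.0006 -0.0009]
turn -6.282757288745875
t 25.52 tcp [ 0.5529 -0.0614  0.1641] yaw -166.8754763501946 F [-0.0181  0.4999 -2.1495] M [-0.0007 -0.0042 -0.0187] gap 0.029223690687295835 grip 62.061721086502075 q [-0.0001 -0.1143  0.9934  0.0003]
```

```bash
python3 -m pendant '[[-1,0,0,0.008,0],[-1,0,0,0.008,0],[-1,0,0,0.008,0],[-1,0,0,0,0]]' >/dev/null
python3 go.py .5530 -.0620 .1165 193.1; python3 tilt.py;  python3 -m pendant '[[-1,0,0,0.008,0],[-1,0,0,0.008,0],[-1,0,0,0,0]]' >/dev/null
python3 go.py .5530 -.0620 .1165 193.1; python3 tilt.py
```

```text
tool shift [-0.0003 -0.0005  0.0226]
turn -6.28293258105262
t 26.02 tcp [ 0.5526 -0.0616  0.1391] yaw -166.88551985955215 F [-0.6357 -1.2671 -2.7941] M [-0.2484 -0.1869 -0.0139] gap 0.029756348411436265 grip 62.12718486785889 q [-0.0006 -0.1142  0.9935  0.0002]
joints [-0.2553  0.3337 -0.1995  1.0389 -0.0001 -0.4842] tilt [-0.0012  0.0002]
tool shift [-0.0009 -0.0009  0.0061]
turn -6.282906752741264
t 26.4 tcp [ 0.5519 -0.0613  0.1226] yaw -166.88404000631948 F [ 0.623  -2.19   -2.6875] M [-0.4409 -0.0898 -0.039 ] gap 0.029080325045167645 grip 61.931995153427124 q [-0.0014 -0.1142  0.9935  0.0006]
joints [-0.2553  0.3466 -0.2244  1.0028  0.0001 -0.4842] tilt [-0.0028  0.0009]
```

```bash
python3 -m pendant '[[-1,0,-0.0004,0.004,0],[-1,0,0,0,0]]' >/dev/null; python3 go.py .5530 -.0620 .1165 193.1
for i in 1 2 ; do python3 -m pendant '[[-1,0,0,0.002,0],[-1,0,0,0,0]]' >/dev/null; python3 go.py | cut -c1-130; done
```

```text
tool shift [-0.0004 -0.0008  0.0031]
turn -6.2824816142176845
t 26.65 tcp [ 0.5524 -0.0614  0.1196] yaw -166.85968136320997 F [ 0.1787 -0.1278 -2.638 ] M [-0.0312  0.0174 -0.0036] gap 0.029579963176510144 grip 62.13224172592163 q [-0.0007 -0.1144  0.9934  0.0008]
t 26.9 tcp [ 0.5528 -0.0616  0.118 ] yaw -166.86591544621427 F [ 0.0422 -0.0485 -2.9538] M [-0.0385 -0.0086 -0.0098] gap 0.0292725
t 27.15 tcp [ 0.5532 -0.0618  0.1164] yaw -166.87485952800554 F [-0.0341 -0.0765 -0.624 ] M [ 0.0205 -0.0008 -0.0171] gap 0.029266
```

Just touching the floor. I'll press a little to seat it, relieve the load and then open.

```bash
python3 -m pendant '[[-1,0,0,0.003,0],[-1,0,0,0,0]]' >/dev/null; python3 go.py | cut -c1-130
python3 -m pendant '[[-1,0,0,-0.003,0],[0,0,0,0,0],[0,0,0,0,0],[1,0,0,0,0],[1,0,0,0,0],[1,0,0,0,0]]'
python3 go.py | cut -c1-130
python3 -m pendant '[[1,0,0,-0.03,0],[1,0,0,-0.04,0],[1,0,0,-0.05,0],[1,0.03,-0.05,0,0],[1,0.03,-0.05,0,0],[1,0.03,-0.05,0,0],[1,0.03,-0.05,0,0],[1,0.03,-0.05,0,0]]'
python3 -m pendant '[[1,0.0,-0.05,0,0],[1,0,-0.05,0,0],[1,0,0,0,0]]' >/dev/null
python3 - <<'E'
from deck import *
t=snap("top","top5.png");s=snap("side","side5.png")
for n,b in(("side",(250,100,80,80)),("top",(340,95,155,100))): print(n,np.array(caps(f'pics/{n}5.png',b)).tolist())
t=cv2.imread('pics/top5.png')[80:220,330:510];s=cv2.imread('pics/side5.png')[60:210,235:355]
cv2.imwrite('pics/c5.png',np.hstack([cv2.resize(t,(463,360)),cv2.resize(s,(288,360))]))
E
```

```text
t 27.4 tcp [ 0.5533 -0.0618  0.1163] yaw -166.87312237253246 F [-6.59    1.8493 19.6927] M [ 0.3785  1.5489 -0.0298] gap 0.0292580
clock: 28.15
tcp_pos: [0.553, -0.0618, 0.116]
orientation: [-0.0, -0.114, 0.993, 0.0]
wrist_force: [0.9, -0.6, -0.2]
finger_gap: 0.0853
grip_force: 0.0
t 28.15 tcp [ 0.553  -0.0618  0.116 ] yaw -166.87721097122508 F [ 0.8921 -0.6327 -0.1986] M [-0.0135  0.0286  0.0139] gap 0.085331
clock: 29.15
tcp_pos: [0.4629, -0.3411, 0.2361]
orientation: [0.0, -0.114, 0.993, 0.0]
wrist_force: [0.5, 0.2, 0.5]
finger_gap: 0.0854
grip_force: 0.0
side [[298.3888888888889, 111.72222222222223], [309.3, 111.15], [276.42857142857144, 112.21428571428571], [287.5, 111.2], [265.64285714285717, 112.78571428571429], [310.8333333333333, 127.58333333333333], [299.5, 127.5], [275.3333333333333, 128.55555555555554], [264.8695652173913, 129.82608695652175], [312.95652173913044, 147.04347826086956], [300.75, 148.54166666666666], [264.4193548387097, 150.16129032258064], [276.35483870967744, 149.7741935483871], [288.82608695652175, 149.56521739130434]]
top [[456.95238095238096, 109.92857142857143], [418.0487804878049, 117.6829268292683], [460.3953488372093, 122.18604651162791], [378.725, 125.7], [421.3103448275862, 129.31034482758622], [463.7111111111111, 134.9111111111111], [381.3157894736842, 138.18421052631578], [425.8421052631579, 142.42105263157896], [467.0, 147.71428571428572], [384.6046511627907, 151.09302325581396], [427.7111111111111, 155.9111111111111], [470.54347826086956, 160.3695652173913], [387.6363636363636, 163.95454545454544], [430.9111111111111, 168.57777777777778], [390.7073170731707, 176.9512195121951]]
```

View pics/c5.png

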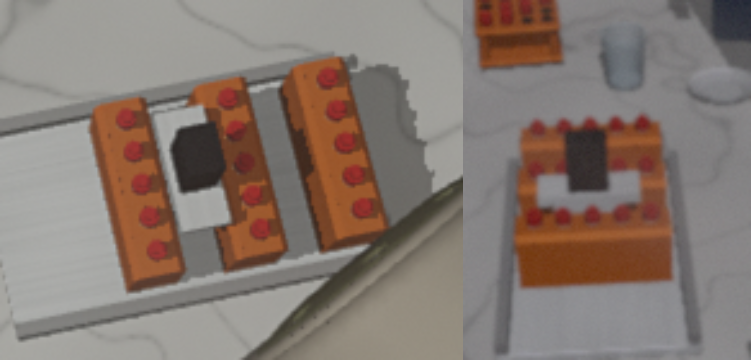

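The final picture shows the three carriers evenly spaced. The spacer stands at mid-length between middle and end, grip block at (200,155), and the arm is clear. Cap spacings are 39.7–40.5 px for the first pair and 40.1–41.1 px for the second, so the gaps agree to about 1 mm.

```bash
python3 -c "
from workcell import env
print(env.get_state()['clock'],env.hand_in())"
```

```text
the job is handed in; nothing more can be done
29.625 None
```

The job is handed in at 29.6 s: both gaps are set one spacer wide, equal to about 1 mm from the camera check, and the spacer stands released at mid-length in the second gap with the arm clear.

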